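# Unhasp the ghee pot and hold its cap off

## Robot

A 6-joint arm with a two-finger parallel gripper is mounted at the origin on the work surface. World frame = base frame: x ahead of the robot, y to its left, z up, the work surface at z = 0. Lengths are in m, angles in rad, forces in N, time in s.
With the tool pointing down it reaches from about 0.275 to 0.725 m from the base axis. Payload 5.6 kg.
Tool frame: the origin (TCP) lies midway between the tips of the shut fingers; the grasp point (between the pads) lies robot.tcp_to_grasp behind it (robot.tcp_to_grasp is the distance from the TCP to the grasp point, in m); z points along the fingers, y is the line along which they close (so a half turn about z gives the same grasp; the last joint's range is limited). The gripper opens to 85 mm and grips with 20 to 120 N. Pads are 22 mm wide; open, the fingers measure 114 mm over their backs; the gripper's body (76 mm by 85 mm) begins 54 mm behind the grasp point. The pads swing forward as they close: fully open they stand 13 mm farther back than shut.
Start: joints at [-1.02, 0.255, 0.108, 0, -1.424, -0.285], TCP at [0.144, -0.531, 0.198] pointing down, gripper open.
Joint ranges: [-2.95, 2.95], [-1.21, 1.97], [-1.09, 1.5], [-2.87, 1.71], [-2.94, -0.07], [-3.05, 3.05]. Speed limits (rad/s): [2.57, 2.57, 3.14, 3.14, 3.14, 3.14].

## Interface

Orientations are given as a rotation vector (axis times angle).
In Python, from plant import robot, vision, ticket gives the robot as it stands. The module is installed in compiled form; this text tells all that it offers.
- The arm moves only by the tool drive_tool, never from a script. Its argument "steps" is a list of rows, each a list of 7 numbers: the turn, a rotation vector about the world's x, y, z in degrees, then the shift along the world's x, y, z in cm, then the closure, from -1 (fully open) to 1 (shut). A call has 1 to 10 rows; each row is the pose to reach, as a shift and turn from the pose commanded when the call began; what a row does not reach only later rows make up. A row lasts 1/12 s, in which the tool goes at most 41.7 mm and 7.16 degrees, less where a joint would pass 70% of its speed; a pose out of reach is approached as far as the arm can. A call with a gripper value outside its range is refused whole. The fingers move at their own pace and stop on an object; "grip_force" is the grip in N (left out, the last holds). Time passes only in rows, so rows that repeat a pose let the fingers close. It gives the time, the measured TCP pose, the force, the opening and the grip force at its end, in the units of the state.
- robot.sense(): the state, without advancing time (a new reading comes with each control period).
- vision.get_image(name): name is "scene" or "top" or "wrist"; returns a dict with "color" (420x560x3 uint8, blue, green, red), "vertical_fov" (degrees; the focal length in pixels is half the picture's height over the tangent of half this angle, whatever the lens; pixels are square), "cx", "cy" (the principal point, pixels), "k1" (the pictures are not rectified: a ray, as slopes to the right and down, at radius r is drawn at 1 + k1 r^2 times it, then the intrinsics apply), "rvec" (rotation vector, rad) and "tvec" (3), from world to camera coordinates, as OpenCV has them. Camera axes: x right, y down, z forward; pixel columns grow to the right and rows downward; lengths in m; the calibration is good to about 2 mm. A picture is of the moment at which its call begins. There is no depth.
- ticket.job_done(): hands the job in; it is judged then, once.
The state is a dict: "time": time; "qpos": joint angles; "joint_velocities": joint speeds; "tau": joint torques, N m; "ee_pos": TCP position; "ee_rot": TCP orientation; "force": force on the tool from outside, world axes, zero at the start; "ft_torque": the same for the moment, N m; "gripper_width": finger opening in m; "grip_force": force on a finger pad.
Only numpy, scipy, OpenCV 4.12 (cv2) and the standard library are available. Lean on these libraries where they do the work, as an engineer would, in place of code of your own. Each camera call takes 0.05 s, during which the arm holds its last target. There are 200 camera calls.

## Task

Open the steel ghee pot for serving: swing the slotted hasp off the cap's wing and right back over its hinge, then unscrew the winged cap and lift it off. Nothing shows whether this pot has a right-hand or a left-hand thread, so try the cap both ways until you feel which way it loosens. Finish while still holding the cap in the gripper, level and still over the open mouth so that drips fall back in, with a gap of at least 5 cm between pot neck and cap; leave all the other tableware standing where it is.

Things in the scene. Friction and masses are not known exactly. Their poses are not given: they have to be found in the camera images.
- pot: Squat round steel ghee pot, 112 mm in diameter, standing fixed (full and heavy on a non-slip cork coaster of 120 mm); origin at the centre of its underside on the table, z up. Shoulder at 62 to 75 mm height; a neck of 47 mm diameter stands up to 98 mm. On the pot's own +x side a hinge bracket carries the hasp; the closed hasp points to the pot's -x.
- pot_mouth (a point): Centre of the pot's mouth, at the top of the neck, 98 mm above the table. The neck has a quick-turn lug thread of unknown hand: the wrong way the cap comes to a hard stop within 0.1 rad; the right way it turns easily (under 0.2 N m) and is free to lift straight off after 0.65 to 1.25 rad of turn.
- hasp_hinge (a point): Point on the hasp's hinge axis, 46 mm out from the pot's axis on the pot's +x side, 104.5 mm above the table. The hinge axis is level and runs along the pot's y.
- hasp (a joint): Angle of the hasp: 0 = closed, level over the cap with the wing standing up through its slot (the cap cannot turn then); grows as the free end swings up and over, away from the cap; pi/2 = upright, stop at 2.9. Stiff friction hinge (0.04 N m): it stays where it is left. Beyond 2.2 it is right back, out of the way of a hand turning the cap.
- hasp_tab (a point): Grip point on the hasp's free end, 94 mm from the hinge axis; moves with the hasp. The hasp is a steel plate 28 mm wide (along the pot's y), 4 mm thick, 104 mm long from hinge to end, solid in its last 30 mm, which overhangs the cap with about 30 mm free beneath. It can be pinched across its width and turns between the fingers as it swings.
- cap_grip (a point): Centre of the wing on top of the loose steel cap (90 g); its x axis runs along the wing, z up. Wing 40 mm long, 11 mm thick (along its y), 24 mm high, centred on the cap's axis; below it the skirt, 66 mm in diameter and 21 mm high. Seated, the wing spans 101 to 125 mm above the table and lies along the pot's x.
- thali: Bystander: round compartment steel plate, 280 mm in diameter, 22 mm high; origin at the centre of its underside.
- katori: Bystander: small white ceramic bowl, 90 mm in diameter, 42 mm high, beside the pot; origin under its centre.
- tumbler: Bystander: steel tumbler, 68 mm in diameter, 92 mm high, beside the pot; origin under its centre.
- salt: Bystander: glass salt jar, 40 mm in diameter, 75 mm high, beside the pot; origin under its centre.
- serving_spoon: Bystander: steel serving spoon 190 mm long lying on the table to the right of the pot; origin under its middle.
- spoon_stand: Bystander: grey plastic spoon stand, 76 mm in diameter, spoons up to 180 mm high; origin under its centre.
- pickle: Bystander: glass pickle jar, 72 mm in diameter, 95 mm high; origin under its centre.
Not all that is in view belongs to the job. Leave any blue look-alike of the pot alone.

How it is judged:
By the outcome, as a careful person would: the job done as asked, in the order asked, and still so for the second after the job is handed in, while the arm keeps its last pose, push and grip.
It also fails if it takes over 59 s, if anything falls off the work surface, if the arm or the gripper's body presses on something with over 40 N, if the wrist force passes 120 N, or if a joint passes its speed limit or range.

## Working session

There is one attempt and no reset: what is moved stays moved. The work goes in short steps, Python scripts to look and compute and a tool call to move; the robot and the scene stay as the last step left them, time stands still between calls to the robot, and variables do not carry over. Pictures are saved under pics/ and viewed, at most 10 in all, crops included, and the job is handed in when it is done.

Besides the shell and the picture viewer there is one more tool, called as name(argument=value, ...), one argument or row to a line, values as JSON. drive_tool: Moves the arm, as the interface text tells. Its arguments: {"type":"object","properties":{"steps":{"type":"array","items":{"type":"array","items":{"type":"number"}}},"grip_force":{"type":"number"}},"required":["steps"]}

```bash
mkdir -p pics; cat > h.py <<'E'
import numpy as np, cv2
from plant import robot, vision, ticket
def cam(n):
    d=vision.get_image(n); im=d["color"]; h,w=im.shape[:2]
    d["f"]=h/2/np.tan(np.radians(d["vertical_fov"])/2)
    d["K"]=np.array([[d["f"],0,d["cx"]],[0,d["f"],d["cy"]],[0,0,1]]); d["D"]=np.array([d["k1"],0,0,0,0.])
    d["R"]=cv2.Rodrigues(np.array(d["rvec"],float))[0]; d["t"]=np.array(d["tvec"],float).ravel(); d["C"]=-d["R"].T@d["t"]
    return d
def ray(d,u,v):
    p=cv2.undistortPoints(np.array([[[u,v]]],float),d["K"],d["D"])[0,0]
    return d["R"].T@np.array([p[0],p[1],1])
def onz(d,u,v,z):
    r=ray(d,u,v); return d["C"]+r*(z-d["C"][2])/r[2]
def proj(d,P):
    return cv2.projectPoints(np.array(P,float).reshape(-1,1,3),np.array(d["rvec"],float),d["t"],d["K"],d["D"])[0].reshape(-1,2)
E
python3 - <<'E'
from h import *
a=cam("scene");b=cam("top")
for n,d in(("scene",a),("top",b)):
    cv2.imwrite(f"pics/{n}0.png",d["color"]); print(n,d["C"],d["f"],d["R"][2])
print(robot.tcp_to_grasp,robot.sense())
E
```

```text
scene [1.43014446 0.19938508 1.62813019] 540.6097734077624 [-0.50399519 -0.10379118 -0.85744751]
top [ 0.32457474 -0.01720493  1.35079258] 470.7309195662932 [ 0.15808132  0.01321737 -0.98733763]
0.0187 {'time': 0.1, 'qpos': array([-1.02039846e+00,  2.55686180e-01,  1.07135701e-01, -3.87283841e-04,
       -1.42390785e+00, -2.84585345e-01]), 'joint_velocities': array([-0.00020493, -0.00156057,  0.00202391,  0.00277912,  0.00066319,
        0.00124512]), 'tau': array([-1.54748257e-03, -3.87603450e+01,  2.38473862e+01,  5.37779957e+00,
       -3.76709533e-03, -2.56443528e-06]), 'ee_pos': array([ 0.14438093, -0.53019687,  0.19769317]), 'ee_rot': array([ 4.16177400e-01, -3.11357671e+00, -2.63014181e-03]), 'force': array([0.06473139, 0.20522283, 0.59371542]), 'ft_torque': array([ 0.01452998, -0.0640968 ,  0.03032116]), 'grip_force': 0.0, 'gripper_width': 0.08537632493445986}
```

View pics/scene0.png

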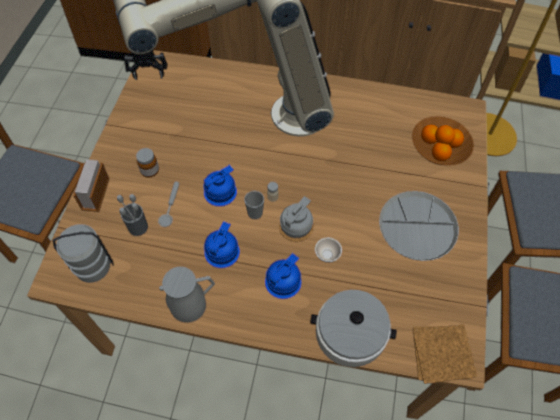

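View pics/top0.png

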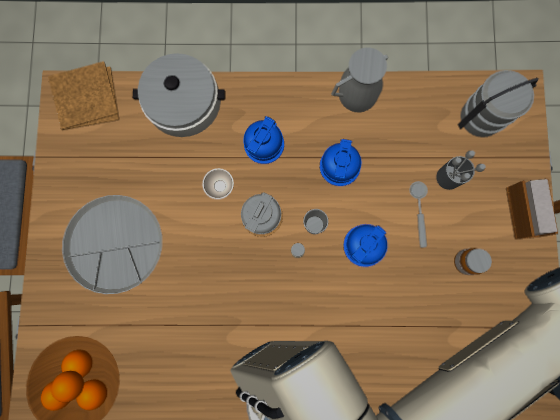

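The scene view shows the steel pot at (297,220), with blue look-alikes at (219,187), (221,247) and (284,277). In the top view the steel pot is at (262,213) and the blue pots at (264,141), (341,163) and (366,245). The tumbler (315,222), katori (218,184) and salt (298,250) stand around the steel pot. Things that could be taken for the pot: the three blue pots, the tumbler, the pitcher (362,80) and the cooking pot (178,94). I choose the grey pot at (262,213) and check it in a close crop.

```bash
python3 - <<'E'
import cv2,numpy as np
a=cv2.imread("pics/top0.png")[175:255,222:302]; b=cv2.imread("pics/scene0.png")[180:260,257:337]
cv2.imwrite("pics/crop0.png",np.hstack([cv2.resize(x,(400,400),interpolation=cv2.INTER_CUBIC) for x in(a,b)]))
E
```

```text
(no output)
```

View pics/crop0.png

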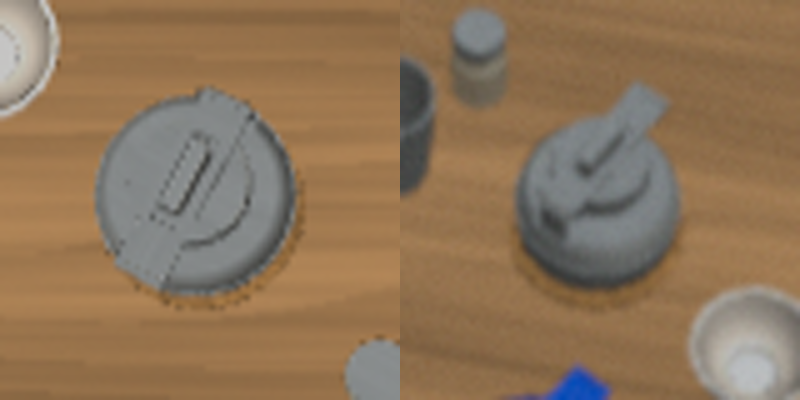

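The crop confirms the grey pot with closed hasp. In the top view the free end is at about (250,230), the hinge end at (268,195) and the wing at (259,210). In the scene view the hinge block is lower left and the free end points toward the robot and +y.

```bash
python3 - <<'E'
from h import *
b=cam("top");a=cam("scene")
f=onz(b,249.8,230.2,.1045);h=onz(b,267.8,195.4,.1045);w=onz(b,222+185/5,175+173/5,.125)
print("free",f,"hinge end",h,np.linalg.norm(f-h),"wing",w)
fs=onz(a,257+245/5,180+95/5-.0,.1045);ws=onz(a,257+(602-400)/5,180+152/5,.122)
print("scene free",fs,"wing",ws)
for n,u,v,z in(("tumb",315,222,.0),("tumbtop",315.5,218,.092),("kat",218,184,.042),("salt",297.5,250,.075),("spoonstand",455,175,.0),("spoon",421,215,0),("blue1",264,141,.1),("blue2",366,245,.1),("pickle",473,262,.095)):
    print(n,onz(b,u,v,z).round(3))
d=f-h;print("yaw(+x axis of pot = free->hinge)",np.degrees(np.arctan2(-d[1],-d[0])))
E
```

```text
free [0.45256275 0.10488456 0.1045    ] hinge end [0.54663974 0.05808476 0.1045    ] 0.10507474519830541 wing [0.50495928 0.07959971 0.125     ]
scene free [0.4563724  0.10336351 0.1045    ] wing [0.5166914  0.08454094 0.122     ]
tumb [ 0.488 -0.073  0.   ]
tumbtop [ 0.487 -0.07   0.092]
kat [0.59  0.204 0.042]
salt [ 0.402 -0.022  0.075]
spoonstand [ 0.626 -0.479  0.   ]
spoon [ 0.509 -0.377  0.   ]
blue1 [0.699 0.07  0.1  ]
blue2 [ 0.415 -0.203  0.1  ]
pickle [ 0.372 -0.481  0.095]
yaw(+x axis of pot = free->hinge) -26.448637449537102
```

drive_tool(
  steps=[
    [0,0,0,0,0,12,-1],
    [0,0,0,0,0,12,-1],
    [0,0,0,0,0,12,-1],
    [0,0,70,16,32,12,-1],
    [0,0,70,16,32,12,-1],
    [0,0,70,16,32,12,-1],
    [0,0,70,16,32,12,-1],
    [0,0,70,16,32,12,-1],
    [0,0,70,16,32,12,-1],
    [0,0,70,16,32,12,-1],
  ],
  grip_force=25,
)

```text
time: 1.03
ee_pos: [0.275, -0.2679, 0.3184]
ee_rot: [-1.704, 2.639, -0.0]
force: [1.5, -0.2, -0.4]
gripper_width: 0.0852
grip_force: 0.0
```

```bash
cat >> h.py <<'E'
from scipy.spatial.transform import Rotation as Ro
def st():
    s=robot.sense(); R=Ro.from_rotvec(s["ee_rot"]).as_matrix()
    print("t",round(s["time"],2),"p",s["ee_pos"].round(4),"yaw_y",np.degrees(np.arctan2(R[1,1],R[0,1])).round(1),"z",R[:,2].round(3),"q",s["qpos"].round(2),"w",round(s["gripper_width"],4),"F",s["force"].round(1),"M",s["ft_torque"].round(2),"g",round(s["grip_force"],1))
    return s,R
E
python3 -c "from h import *;st()"
```

```text
t 1.03 p [ 0.275  -0.2679  0.3184] yaw_y 155.7 z [ 0.  0. -1.] q [-0.36 -0.09  0.03 -0.   -1.69 -0.07] w 0.0852 F [ 1.5 -0.2 -0.4] M [-0.05 -0.27  0.02] g 0.0
```

drive_tool(
  steps=[
    [0,0,70,18,36,0,-1],
    [0,0,70,18,36,0,-1],
    [0,0,70,18,36,0,-1],
    [0,0,70,18,36,0,-1],
    [0,0,70,18,36,0,-1],
    [0,0,70,18,36,0,-1],
    [0,0,70,18,36,0,-1],
    [0,0,70,18,36,-2,-1],
    [0,0,70,18,36,-4,-1],
    [0,0,70,18,36,-6,-1],
  ],
)

```text
time: 1.87
ee_pos: [0.4554, 0.0899, 0.2641]
ee_rot: [-2.907, 1.18, -0.006]
force: [0.5, 0.9, -0.6]
gripper_width: 0.0853
grip_force: 0.0
```

```bash
python3 -c "from h import *;st()"
```

```text
t 1.87 p [0.4554 0.0899 0.2641] yaw_y -134.2 z [ 0.005  0.002 -1.   ] q [ 0.53  0.07  0.04  0.   -1.54  0.26] w 0.0853 F [ 0.5  0.9 -0.6] M [-0.   -0.15  0.  ] g 0.0
```

drive_tool(
  steps=[
    [0,0,7,0.5,1,-1,-1],
    [0,0,14,0.5,1,-2,-1],
    [0,0,18,0.5,1,-2,-1],
    [0,0,18,0.5,1,-2,-1],
  ],
)

```text
time: 2.2
ee_pos: [0.4578, 0.0968, 0.2417]
ee_rot: [3.057, -0.719, -0.003]
force: [-0.3, 0.0, 0.6]
gripper_width: 0.0853
grip_force: 0.0
```

```bash
python3 - <<'E'
from h import *
st(); d=cam("wrist"); cv2.imwrite("pics/w1.png",d["color"]); print(d["C"],d["R"][2],d["f"])
ex=np.array([np.cos(np.radians(-26.4)),np.sin(np.radians(-26.4)),0]);ey=np.array([-ex[1],ex[0],0]);c=np.array([.505,.08,0])
P=[c+x*ex+y*ey+[0,0,z] for x,y,z in((-.058,.014,.1065),(-.058,-.014,.1065),(.046,.014,.1065),(.046,-.014,.1065),(-.02,0,.125),(.02,0,.125))]
print(proj(d,P).round(0))
E
```

```text
t 2.2 p [0.4578 0.0968 0.2417] yaw_y -116.5 z [-0.002 -0.001 -1.   ] q [ 0.54  0.08  0.01 -0.   -1.5   0.56] w 0.0853 F [-0.3  0.   0.6] M [ 0.01 -0.08 -0.03] g 0.0
[0.51761021 0.06690554 0.41719437] [-0.24142194  0.11917719 -0.96307437] 307.57529581590427
[[258. 196.]
 [285. 196.]
 [256.  90.]
 [285.  90.]
 [270. 161.]
 [270. 118.]]
```

View pics/w1.png

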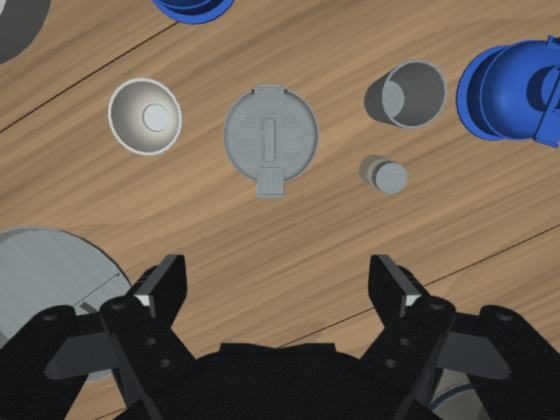

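The wrist view shows the hasp's free end at (270,197), the wing at (269,140) and the hinge at (270,88). The prediction was (271,196), (270,140) and (270,90), so the pose is right.

drive_tool(
  steps=[
    [0,0,0,0.4,0.45,-4,-1],
    [0,0,0,0.4,0.45,-8,-1],
    [0,0,0,0.4,0.45,-11,-1],
    [0,0,0,0.4,0.45,-13,-1],
    [0,0,0,0.4,0.45,-14.5,-1],
    [0,0,0,0.4,0.45,-15.7,-1],
    [0,0,0,0.4,0.45,-15.7,-1],
  ],
  grip_force=25,
)

```text
time: 2.83
ee_pos: [0.4607, 0.1005, 0.0838]
ee_rot: [3.054, -0.728, -0.005]
force: [-0.2, 0.6, 0.4]
gripper_width: 0.0851
grip_force: 0.0
```

drive_tool(
  steps=[
    [0,0,0,0,0,0,1],
    [0,0,0,0,0,0,1],
    [0,0,0,0,0,0,1],
    [0,0,0,0,0,0,1],
    [0,0,0,0,0,0,1],
    [0,0,0,0,0,0,1],
    [0,0,0,0,0,0,1],
    [0,0,0,0,0,0,1],
  ],
)

```text
time: 3.5
ee_pos: [0.4622, 0.1012, 0.0858]
ee_rot: [-3.057, 0.724, -0.0]
force: [-0.7, 0.3, 0.2]
gripper_width: 0.0002
grip_force: 0.0
```

```bash
python3 - <<'E'
from h import *
st()
ex=np.array([np.cos(np.radians(-26.4)),np.sin(np.radians(-26.4)),0])
for th in np.arange(0,2.81,.2):
    d=.094*((1-np.cos(th))*ex+[0,0,np.sin(th)]); print(round(th,1),(d*100).round(2))
E
```

```text
t 3.5 p [0.4622 0.1012 0.0858] yaw_y -116.6 z [ 0.  0. -1.] q [ 0.55  0.17 -0.29  0.   -1.1   0.56] w 0.0002 F [-0.7  0.3  0.2] M [-0.   -0.01 -0.05] g 0.0
0.0 [0. 0. 0.]
0.2 [ 0.17 -0.08  1.87]
0.4 [ 0.66 -0.33  3.66]
0.6 [ 1.47 -0.73  5.31]
0.8 [ 2.55 -1.27  6.74]
1.0 [ 3.87 -1.92  7.91]
1.2 [ 5.37 -2.67  8.76]
1.4 [ 6.99 -3.47  9.26]
1.6 [ 8.67 -4.3   9.4 ]
1.8 [10.33 -5.13  9.15]
2.0 [11.92 -5.92  8.55]
2.2 [13.37 -6.64  7.6 ]
2.4 [14.63 -7.26  6.35]
2.6 [15.63 -7.76  4.85]
2.8 [16.35 -8.12  3.15]
```

```bash
python3 - <<'E'
from h import *
d=cam("wrist"); a=cam("scene")
cr=cv2.resize(a["color"][165:265,247:347],(420,420),interpolation=cv2.INTER_CUBIC)
w=cv2.resize(d["color"][100:380,130:410],(420,420))
cv2.imwrite("pics/c2.png",np.hstack([cr[:,:380],w]))
E
```

```text
(no output)
```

View pics/c2.png

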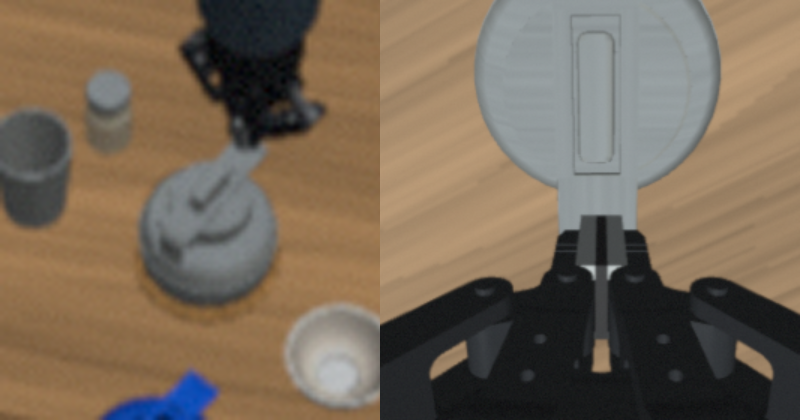

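```bash
python3 - <<'E'
from h import *
s,R=st(); d=cam("wrist"); t=cam("top"); a=cam("scene")
p=s["ee_pos"]; ex=np.array([np.cos(np.radians(-26.4)),np.sin(np.radians(-26.4)),0]);ey=np.array([-ex[1],ex[0],0])
c=np.array([.505,.08,0])
P=[p,p-.0187*R[:,2],c-.058*ex+.014*ey+[0,0,.1065],c-.058*ex-.014*ey+[0,0,.1065],c-.048*ex+[0,0,.1065],c+.02*ex+[0,0,.125],c-.02*ex+[0,0,.125]]
for n,x in(("w",d),("t",t),("s",a)): print(n,proj(x,P).round(0).tolist())
print(R.round(2),d["C"])
E
```

```text
t 3.6 p [0.4622 0.1012 0.0858] yaw_y -116.6 z [ 0.  0. -1.] q [ 0.55  0.17 -0.29 -0.   -1.1   0.56] w 0.0001 F [-0.1 -0.2  0.1] M [-0.04  0.02 -0.01] g 0.0
w [[277.0, 235.0], [277.0, 247.0], [251.0, 266.0], [302.0, 266.0], [276.0, 249.0], [276.0, 119.0], [276.0, 209.0]]
t [[252.0, 227.0], [251.0, 227.0], [245.0, 228.0], [254.0, 232.0], [251.0, 227.0], [262.0, 203.0], [255.0, 216.0]]
s [[305.0, 203.0], [305.0, 200.0], [310.0, 200.0], [304.0, 196.0], [305.0, 200.0], [293.0, 211.0], [300.0, 203.0]]
[[ 0.89 -0.45  0.  ]
 [-0.45 -0.89  0.  ]
 [ 0.   -0.   -1.  ]] [0.52159934 0.07091335 0.26128607]
```

```bash
python3 - <<'E'
from h import *
d=cam("wrist"); a=cam("scene")
cr=cv2.resize(a["color"][180:230,280:330],(400,400),interpolation=cv2.INTER_CUBIC)
w=cv2.resize(d["color"][190:290,227:327],(400,400),interpolation=cv2.INTER_CUBIC)
o=np.hstack([cr,w]); o=np.clip(o.astype(float)*1.6,0,255).astype(np.uint8)
cv2.imwrite("pics/c3.png",o)
E
```

```text
(no output)
```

View pics/c3.png

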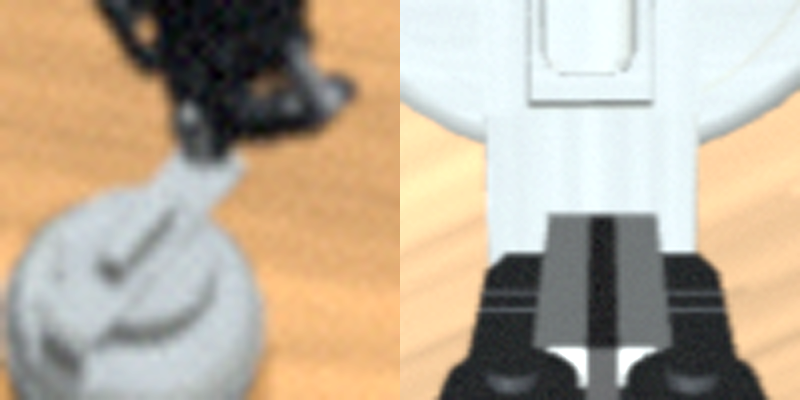

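The crops show the closed fingertips ending at about wrist (277,243) and scene (305,199), drawn on top of the plate. So the real tips are higher than the reported TCP implies. I'll measure this from the first wrist picture, where the open tips are at (186,256) and (370,256).

```bash
python3 - <<'E'
from h import *
s,R=st(); d=cam("wrist"); C=d["C"]; p=s["ee_pos"]
print("k1",d["k1"])
r1,r2=ray(d,186,256),ray(d,370,256)
k=.0853/np.linalg.norm(r1-r2)
for q in(C+k*r1,C+k*r2): print("open tip in tool frame mm",(R.T@(q-p)*1000).round(1))
for z in(-.03,-.02,-.01,0):
    # ray of shut tip (277,243) at tool z
    r=R.T@ray(d,277,243); c=R.T@(C-p); print(z,((c+r*(z-c[2])/r[2])*1000).round(1))
E
```

```text
t 3.85 p [0.4622 0.1012 0.0857] yaw_y -116.6 z [-0. -0. -1.] q [ 0.55  0.17 -0.29 -0.   -1.1   0.56] w 0.0005 F [-0.7 -0.6  0.1] M [-0.03  0.02 -0.02] g 0.0
k1 -0.048842624831194524
open tip in tool frame mm [  6.6 -41.9 -45.1]
open tip in tool frame mm [  6.7  43.4 -45. ]
-0.03 [  7.    0.2 -30. ]
-0.02 [  2.9   0.2 -20. ]
-0.01 [ -1.2   0.2 -10. ]
0 [-5.3  0.2  0. ]
```

drive_tool(
  steps=[
    [0,0,0,0,0,1,-1],
    [0,0,0,0,0,1,-1],
    [0,0,0,0,0,1,-1],
    [0,0,0,0,0,1,-1],
    [0,0,0,0,0,1,-1],
    [0,0,0,0,0,1,-1],
    [0,0,0,0,0,-1,-1],
    [0,0,0,0,0,-2,-1],
    [0,0,0,0,0,-2.7,-1],
    [0,0,0,0,0,-2.7,-1],
  ],
  grip_force=25,
)

```text
time: 4.73
ee_pos: [0.461, 0.1007, 0.0572]
ee_rot: [3.055, -0.724, -0.004]
force: [-0.0, -0.7, -0.1]
gripper_width: 0.0855
grip_force: 0.0
```

drive_tool(
  steps=[
    [0,0,0,0,0,0,1],
    [0,0,0,0,0,0,1],
    [0,0,0,0,0,0,1],
    [0,0,0,0,0,0,1],
    [0,0,0,0,0,0,1],
    [0,0,0,0,0,0,1],
    [0,0,0,0,0,0,1],
  ],
)

```text
time: 5.32
ee_pos: [0.463, 0.1023, 0.0592]
ee_rot: [-3.055, 0.723, -0.002]
force: [0.4, 4.3, -0.2]
gripper_width: 0.0271
grip_force: 26.3
```

drive_tool(
  steps=[
    [0,0,0,0.04,-0.02,0.94,1],
    [0,0,0,0.17,-0.08,1.87,1],
    [0,0,0,0.38,-0.19,2.78,1],
    [0,0,0,0.66,-0.33,3.66,1],
    [0,0,0,1.03,-0.51,4.51,1],
    [0,0,0,1.47,-0.73,5.31,1],
    [0,0,0,1.98,-0.98,6.06,1],
    [0,0,0,2.55,-1.27,6.74,1],
    [0,0,0,3.19,-1.58,7.36,1],
    [0,0,0,3.87,-1.92,7.91,1],
  ],
)

```text
time: 6.15
ee_pos: [0.5011, 0.0834, 0.1374]
ee_rot: [-3.055, 0.723, 0.002]
force: [2.9, 5.7, -5.8]
gripper_width: 0.0275
grip_force: 25.6
```

drive_tool(
  steps=[
    [0,0,0,0.73,-0.36,0.47,1],
    [0,0,0,1.5,-0.75,0.85,1],
    [0,0,0,2.3,-1.14,1.15,1],
    [0,0,0,3.12,-1.55,1.35,1],
    [0,0,0,3.95,-1.96,1.47,1],
    [0,0,0,4.8,-2.38,1.49,1],
    [0,0,0,5.63,-2.8,1.41,1],
    [0,0,0,6.46,-3.21,1.24,1],
    [0,0,0,7.27,-3.61,0.99,1],
    [0,0,0,8.05,-4.0,0.64,1],
  ],
)

```text
time: 6.98
ee_pos: [0.5829, 0.0431, 0.1454]
ee_rot: [-3.055, 0.722, -0.004]
force: [0.8, 4.9, 4.4]
gripper_width: 0.0269
grip_force: 24.9
```

drive_tool(
  steps=[
    [0,0,0,0.75,-0.37,-0.44,1],
    [0,0,0,1.45,-0.72,-0.95,1],
    [0,0,0,2.11,-1.04,-1.54,1],
    [0,0,0,2.71,-1.34,-2.2,1],
    [0,0,0,3.24,-1.61,-2.92,1],
    [0,0,0,3.71,-1.84,-3.7,1],
    [0,0,0,3.71,-1.84,-3.7,1],
  ],
)

```text
time: 7.57
ee_pos: [0.6233, 0.0232, 0.1089]
ee_rot: [-3.055, 0.723, -0.014]
force: [9.0, 1.5, 6.0]
gripper_width: 0.0264
grip_force: 24.8
```

drive_tool(
  steps=[
    [0,0,0,0,0,0,-1],
    [0,0,0,0,0,0,-1],
    [0,0,0,0,0,0,-1],
    [0,0,0,0,0,0,-1],
    [0,0,0,0,0,3,-1],
    [0,0,0,0,0,6,-1],
    [0,0,0,0,0,9,-1],
    [0,0,0,-5,2.5,9,-1],
    [0,0,0,-10,5,9,-1],
    [0,0,0,-10,5,9,-1],
  ],
)

```text
time: 8.4
ee_pos: [0.5162, 0.0743, 0.1975]
ee_rot: [-3.056, 0.724, 0.001]
force: [-0.2, 0.3, -0.1]
gripper_width: 0.0855
grip_force: 0.0
```

```bash
python3 - <<'E'
from h import *
s,R=st(); d=cam("wrist"); cv2.imwrite("pics/w4.png",d["color"])
ex=np.array([np.cos(np.radians(-26.4)),np.sin(np.radians(-26.4)),0]);c=np.array([.505,.08,0])
print(proj(d,[c+.02*ex+[0,0,.125],c-.02*ex+[0,0,.125],c+[0,0,.125]]).round(0))
E
```

```text
t 8.4 p [0.5162 0.0743 0.1975] yaw_y -116.7 z [-0.     0.001 -1.   ] q [ 0.44  0.2   0.03 -0.   -1.4   0.66] w 0.0855 F [-0.2  0.3 -0.1] M [0.11 0.03 0.01] g 0.0
[[277. 195.]
 [277. 240.]
 [277. 218.]]
```

View pics/w4.png

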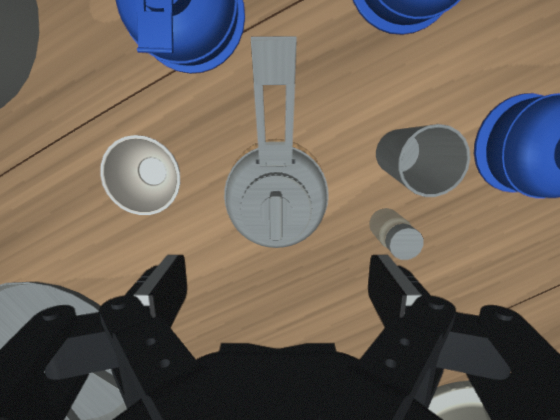

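The hasp is folded back, with its end at (274,60) well clear of the cap. The bare wing runs (277,193) to (277,240), as predicted. Now grip the wing.

drive_tool(
  steps=[
    [0,0,0,-1.1,0.6,-4,-1],
    [0,0,0,-1.1,0.6,-8,-1],
    [0,0,0,-1.1,0.6,-10,-1],
    [0,0,0,-1.1,0.6,-11.2,-1],
    [0,0,0,-1.1,0.6,-12.2,-1],
    [0,0,0,-1.1,0.6,-12.2,-1],
    [0,0,0,-1.1,0.6,-12.2,-1],
  ],
  grip_force=50,
)

```text
time: 9.03
ee_pos: [0.5076, 0.0794, 0.0755]
ee_rot: [3.057, -0.723, 0.0]
force: [-0.4, 1.0, 0.7]
gripper_width: 0.0853
grip_force: 0.0
```

drive_tool(
  steps=[
    [0,0,0,0,0,0,1],
    [0,0,0,0,0,0,1],
    [0,0,0,0,0,0,1],
    [0,0,0,0,0,0,1],
    [0,0,0,0,0,0,1],
    [0,0,0,0,0,0,1],
    [0,0,0,0,0,0,1],
    [0,0,0,0,0,0,1],
  ],
)

```text
time: 9.7
ee_pos: [0.5077, 0.0796, 0.0756]
ee_rot: [-3.057, 0.723, -0.001]
force: [-0.6, 0.9, 2.4]
gripper_width: 0.0095
grip_force: 50.9
```

```bash
python3 -c "from h import *;st()"
```

```text
t 9.7 p [0.5077 0.0796 0.0756] yaw_y -116.6 z [ 0.001  0.    -1.   ] q [ 0.46  0.26 -0.21  0.   -1.1   0.64] w 0.0095 F [-0.6  0.9  2.4] M [ 0.06  0.23 -0.02] g 50.9
```

drive_tool(
  steps=[
    [0,0,2,0,0,0,1],
    [0,0,4,0,0,0,1],
    [0,0,6,0,0,0,1],
    [0,0,8,0,0,0,1],
    [0,0,8,0,0,0,1],
  ],
)

```text
time: 10.12
ee_pos: [0.5077, 0.0797, 0.0756]
ee_rot: [-3.1, 0.507, -0.001]
force: [-0.9, 0.9, 2.9]
gripper_width: 0.01
grip_force: 50.9
```

```bash
python3 -c "from h import *;st()"
```

```text
t 10.12 p [0.5077 0.0797 0.0756] yaw_y -108.6 z [ 0.001  0.    -1.   ] q [ 0.46  0.26 -0.21  0.   -1.1   0.79] w 0.01 F [-0.9  0.9  2.9] M [0.13 0.17 0.02] g 50.9
```

drive_tool(
  steps=[
    [0,0,2,0,0,0,1],
    [0,0,4,0,0,0,1],
    [0,0,6,0,0,0,1],
    [0,0,6,0,0,0,1],
  ],
)

```text
time: 10.45
ee_pos: [0.5078, 0.0797, 0.0756]
ee_rot: [-3.122, 0.345, -0.001]
force: [-0.3, -0.5, 2.7]
gripper_width: 0.0094
grip_force: 51.0
```

```bash
python3 -c "from h import *;st()"
```

```text
t 10.45 p [0.5078 0.0797 0.0756] yaw_y -102.6 z [ 0.001  0.    -1.   ] q [ 0.46  0.26 -0.21  0.   -1.1   0.89] w 0.0094 F [-0.3 -0.5  2.7] M [ 0.15  0.16 -0.01] g 51.0
```

drive_tool(
  steps=[
    [0,0,6,0,0,0,1],
    [0,0,12,0,0,0,1],
    [0,0,18,0,0,0,1],
    [0,0,24,0,0,0,1],
    [0,0,30,0,0,0,1],
    [0,0,36,0,0,0,1],
    [0,0,42,0,0,0,1],
    [0,0,48,0,0,0,1],
    [0,0,54,0,0,0,1],
    [0,0,60,0,0,0,1],
  ],
)

```text
time: 11.28
ee_pos: [0.5083, 0.0805, 0.0756]
ee_rot: [-2.874, -1.266, -0.004]
force: [1.2, 3.5, 2.1]
gripper_width: 0.0095
grip_force: 50.9
```

```bash
python3 -c "from h import *;st()"
```

```text
t 11.28 p [0.5083 0.0805 0.0756] yaw_y -42.5 z [ 0.002  0.002 -1.   ] q [ 0.46  0.26 -0.21 -0.   -1.1   1.94] w 0.0095 F [1.2 3.5 2.1] M [ 1.29 -0.23 -0.08] g 50.9
```

Turned 74° with hardly any resistance. Lift gently.

drive_tool(
  steps=[
    [0,0,0,0,0,0.3,1],
    [0,0,0,0,0,0.6,1],
    [0,0,0,0,0,0.9,1],
    [0,0,0,0,0,1.2,1],
  ],
)

```text
time: 11.62
ee_pos: [0.5077, 0.0798, 0.0874]
ee_rot: [2.878, 1.258, 0.0]
force: [2.4, 2.5, -2.7]
gripper_width: 0.0097
grip_force: 50.1
```

```bash
python3 -c "from h import *;st()"
```

```text
t 11.62 p [0.5077 0.0798 0.0874] yaw_y -42.8 z [ 0.  0. -1.] q [ 0.46  0.25 -0.19  0.   -1.13  1.93] w 0.0097 F [ 2.4  2.5 -2.7] M [ 1.05 -0.86 -0.03] g 50.1
```

drive_tool(
  steps=[
    [0,0,0,0,0,0.8,1],
    [0,0,0,0,0,1.7,1],
    [0,0,0,0,0,2.7,1],
    [0,0,0,0,0,3.9,1],
    [0,0,0,0,0,5.1,1],
    [0,0,0,0,0,6.3,1],
    [0,0,0,0,0,7.2,1],
    [0,0,0,0,0,7.8,1],
    [0,0,0,0,0,7.8,1],
    [0,0,0,0,0,7.8,1],
  ],
)

```text
time: 12.45
ee_pos: [0.5073, 0.0796, 0.1653]
ee_rot: [-2.877, -1.261, -0.0]
force: [0.7, 0.5, -1.0]
gripper_width: 0.0102
grip_force: 50.4
```

```bash
python3 - <<'E'
from h import *
s,R=st(); d=cam("wrist"); a=cam("scene")
cr=cv2.resize(a["color"][150:240,257:347],(420,420),interpolation=cv2.INTER_CUBIC)
w=cv2.resize(d["color"][0:400,90:450],(378,420))
cv2.imwrite("pics/c5.png",np.hstack([cr,w]))
E
```

```text
t 12.45 p [0.5073 0.0796 0.1653] yaw_y -42.7 z [-0.  0. -1.] q [ 0.46  0.2  -0.05 -0.   -1.32  1.94] w 0.0102 F [ 0.7  0.5 -1. ] M [-0.01  0.02  0.06] g 50.4
```

View pics/c5.png

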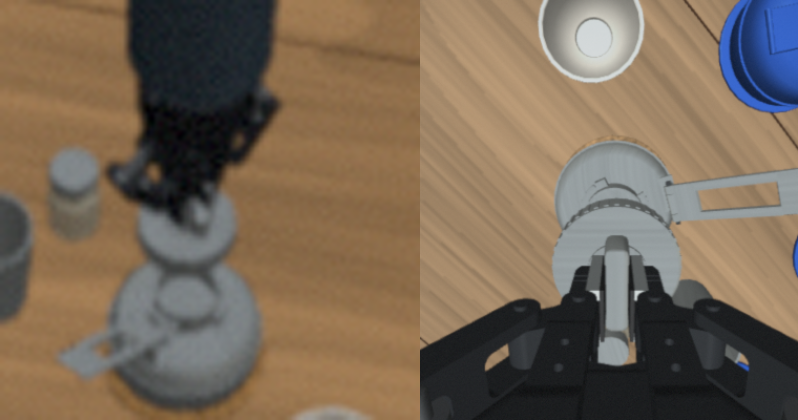

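The scene crop shows the cap at (185,228), level in the gripper over the open mouth at (187,298). The hasp is folded back at (90,355), and the salt and tumbler are in place. The gap is about 7 cm.

```bash
python3 -c "
from plant import ticket
print(ticket.job_done())"
```

```text
the job is handed in; nothing more can be done
None
```

The ghee pot is open and handed in: the hasp is folded right back, and the gripper holds the cap level about 7 cm above the mouth. It loosened anticlockwise on the first try, so I never tried clockwise, and I saw no other tableware disturbed.

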